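Load the slide rack past the spring gate of the viewing chute

ROBOT

A 6-joint arm with a two-finger parallel gripper is mounted at the origin on the work surface. World frame = base frame: x ahead of the robot, y to its left, z up, the work surface at z = 0. Lengths are in mm, angles in rad, forces in N, time in s.
With the tool pointing down it reaches from about 350 to 775 mm from the base axis. Payload 7.3 kg.
Tool frame: the origin (TCP) lies at the very end of the fingers, on their centre line; the grasp point (between the pads) lies arm.grip_depth behind it (arm.grip_depth is the distance from the TCP to the grasp point, in mm); z points along the fingers, y is the line along which they close (so a half turn about z gives the same grasp; the last joint's range is limited). The gripper opens to 92 mm and grips with 3 to 60 N. Pads are 19 mm wide; open, the fingers measure 130 mm over their backs; the gripper's body (75 mm by 190 mm) begins 47 mm behind the grasp point.
Start: joints at [1.082, 0.342, 1.524, -0, 1.275, -0.146], TCP at [176.452, 494.479, 226.741] pointing down, gripper open.
Joint ranges: [-2.53, 2.53], [-0.77, 2.02], [0.04, 2.7], [-1, 4.14], [0.28, 2.66], [-3.11, 3.11]. Speed limits (rad/s): [2.57, 2.57, 3.14, 3.14, 3.14, 3.14].

INTERFACE

Orientations are given as a 3x3 rotation matrix whose columns are the frame's x, y, z axes.
In Python, from plant import arm, optics gives the robot as it stands.
- The arm moves only by the tool servo_tool, never from a script. Its argument "moves" is a list of rows, each an object of numbers: "hand": the opening, from -1 (shut) to 1 (fully open), so that 0 is half open; "dx", "dy", "dz": the shift along the tool's x, y, z in cm; "yaw": the turn about the tool's z in rad. In form: [{"hand": .., "dx": .., "dy": .., "dz": .., "yaw": ..}, ...]. A call has 1 to 10 rows; each row is the pose to reach, as a shift and turn from the pose commanded when the call began, along the tool's axes at that moment; what a row does not reach only later rows make up. A row lasts 1/8 s, in which the tool goes at most 62.5 mm and 10.7 degrees, less where a joint would pass 70% of its speed; a pose out of reach is approached as far as the arm can. A call with a gripper value outside its range is refused whole. The fingers move at their own pace and stop on an object; "grip_force" is the grip in N (left out, the last holds). Time passes only in rows, so rows that repeat a pose let the fingers close. It gives the time, the measured TCP pose, the force, the opening and the grip force at its end, in the units of the state.
- arm.state(): the state, without advancing time (a new reading comes with each control period).
- optics.capture(name): name is "side" or "top"; returns the picture (480x640x3 uint8, red, green, blue); there is no depth.
- optics.camera_params(name): a dict with "intrinsics" (3x3 intrinsics, pixels), "view" (4x4, takes a point from world to camera coordinates). Camera axes: x right, y up, looking along -z (the intrinsics and any distortion apply to the point x, -y, -z); pixel columns grow to the right and rows downward; lengths in mm; the calibration is good to about 2 mm. A picture is of the moment at which its call begins. camera_params takes no time and is no camera call.
- arm.hand_in(): hands the job in; it is judged then, once.
The state is a dict: "time": time; "joint_pos": joint angles; "qvel": joint speeds; "tau": joint torques, N m; "ee_pos": TCP position; "eef_rot": TCP orientation; "contact_force": force on the tool from outside, world axes, zero at the start; "torque": the same for the moment, N m; "gripper_width": finger opening in mm; "grasp_force": force on a finger pad.
Only numpy, scipy, OpenCV 4.12 (cv2) and the standard library are available. Lean on these libraries where they do the work, as an engineer would, in place of code of your own. Each camera call takes 0.05 s, during which the arm holds its last target. There are 200 camera calls.

TASK

Load the blue slide rack into the viewing station: press the orange gate plate beside the chute right down with one fingertip so that the red gate blade drops out of the way, and while that finger keeps it down, push the rack along the chute with the other fingertip, past the gate, until it is fully home against the black end stop. Then let go so that the gate springs up again behind the rack. Only push the rack, never lift or tip it, and leave the bottle, jar, stone and slide box where they are.

Things in the scene. Friction and masses are not known exactly. Their poses are not given: they have to be found in the camera images.
- chute: White fixed loading chute, open-topped channel. Origin on the bench under the channel's middle line; x = direction in which the rack is pushed, y to the left of that, z up. Channel floor at z = 34 mm, x from -170 (open end) to +164 mm, inside width 92 mm (y -46 to +46); aluminium side walls 5 mm thick, tops at z = 56 mm. The orange gate plate lies beyond the -y wall.
- home (a point): Centre of the pale viewing disc on the channel floor (chute x = +106, y = 0, z = 34 mm): where the rack's origin is when fully home. The face of the black end stop, 22 mm high, is 50 mm further along chute x (x = +156 mm).
- gate_slot (a point): On the channel floor (chute x = +40, y = 0, z = 34 mm): the slot into which the red blade drops. The blade, 12 mm thick, crosses the channel at chute x = +34 to +46 mm, from the wall at y = -46 to y = 0 mm, coming through that wall.
- gate (a joint): Sprung gate hinge (rad): 0 = up, blade top 14 to 28 mm above the channel floor, blocking the rack; 0.30 = plate fully down on its stop, blade 10 mm under the floor (under it from 0.23 on). Hinge line along chute x at chute y = -125, z = 43.5 mm, rail and knuckles up to z = 49 mm. Pressing mid-plate takes about 4 N at first, 8 N at the bottom. Pushing the rack on the blade does not open it.
- gate_plate: Orange plate with red blade. Origin on the hinge line at chute x = 0; axes parallel to the chute's at joint 0. Plate 5 mm thick, chute x from -150 to +60 mm, chute y from -119 to -56 mm. Gate up: it slopes up towards the channel by 0.30 rad. Fully down: level, top face at z = 46 mm (12 mm above the channel floor, 10 mm below the wall tops). A fingertip may slide along it while pressing.
- plate_mid (a point): Middle of the orange plate's top face (37 mm from the hinge line, chute x = -45 mm); moves with the plate.
- rack: Blue open slide rack with three glass slides, loose in the chute: 100 mm long (its x, along the chute), 86 mm wide, 30 mm high, 0.15 to 0.31 kg. Origin: centre of its underside. The rear face to push on is a plain upright wall at its x = -50 mm, full width and height. Fully home its origin is at chute x = +106 mm, its rear 10 mm past the blade.
- oil: Amber bottle with black cap, 32 mm diameter, 75 mm high, standing on the bench; bystander, origin under its centre.
- jar: Clear jar with white lid, 54 mm diameter, 55 mm high, standing on the bench; bystander, origin under its centre.
- stone: Brown rock sample, about 75 mm across, 42 mm high; bystander, origin under its centre.
- slidebox: Green closed slide box 85 x 60 x 34 mm; bystander, origin under its centre.
Not all that is in view belongs to the job. There is more than one size of the rack; the job needs the larger.

How it is judged:
By the outcome, as a careful person would: the job done as asked, in the order asked, and still so for the second after the job is handed in, with the robot touching nothing.
It also fails if it takes over 38 s, if anything falls off the work surface, if the arm or the gripper's body presses on something with over 40 N, if the wrist force passes 120 N, or if a joint passes its speed limit or range.

## Working session

There is one attempt and no reset: what is moved stays moved. The work goes in short steps, Python scripts to look and compute and a tool call to move; the robot and the scene stay as the last step left them, time stands still between calls to the robot, and variables do not carry over. Pictures are saved under pics/ and viewed, at most 10 in all, crops included, and the job is handed in when it is done.

Besides the shell and the picture viewer there is one more tool, called after ">>>" as name([rows], argument=value, ...), one row to a line, values as JSON. servo_tool: Moves the arm, as the interface text tells. Its arguments: {"type":"object","properties":{"moves":{"type":"array","items":{"type":"object","properties":{"hand":{"type":"number"},"dx":{"type":"number"},"dy":{"type":"number"},"dz":{"type":"number"},"yaw":{"type":"number"}}}},"grip_force":{"type":"number"}},"required":["moves"]}

```bash
mkdir -p pics
python3 - <<'E'
from plant import arm, optics
import cv2
for n in("top","side"):
    cv2.imwrite(f"pics/{n}0.png",optics.capture(n)[:,:,::-1])
    p=optics.camera_params(n);print(n,p)
s=arm.state();print(s, arm.grip_depth)
E
```

```text
top {'intrinsics': array([[495.03511874,   0.        , 317.00746902],
       [  0.        , 495.03511874, 235.09442435],
       [  0.        ,   0.        ,   1.        ]]), 'view': array([[-2.16547527e-02, -9.99618903e-01,  1.71207605e-02,
         2.56437446e+01],
       [ 9.87566676e-01, -1.87204031e-02,  1.56082050e-01,
        -5.40003092e+02],
       [-1.55702060e-01,  2.02878107e-02,  9.87595703e-01,
        -8.20334209e+02],
       [ 0.00000000e+00,  0.00000000e+00,  0.00000000e+00,
         1.00000000e+00]])}
side {'intrinsics': array([[576.68262707,   0.        , 312.84893661],
       [  0.        , 576.68262707, 237.6695471 ],
       [  0.        ,   0.        ,   1.        ]]), 'view': array([[ 7.84962249e-01, -6.19417834e-01,  1.24825602e-02,
        -4.08644175e+02],
       [ 4.27446888e-01,  5.56050116e-01,  7.12809530e-01,
        -3.17870445e+02],
       [-4.48467864e-01, -5.54192940e-01,  7.01246576e-01,
        -8.11676380e+02],
       [ 0.00000000e+00,  0.00000000e+00,  0.00000000e+00,
         1.00000000e+00]])}
{'time': 0.1, 'joint_pos': array([ 1.08198273e+00,  3.42664123e-01,  1.52488311e+00,  1.12911193e-05,
        1.27537310e+00, -1.46009719e-01]), 'qvel': array([-0.00079798, -0.00378476, -0.00178768,  0.00024862,  0.00159489,
        0.00028946]), 'tau': array([ 2.09146318e-03, -4.32000017e+01, -2.44696158e+01,  7.19683059e-02,
        5.25639486e-02, -7.08763309e-06]), 'ee_pos': array([176.28867658, 494.16002357, 226.12209642]), 'eef_rot': array([[-9.41814731e-01,  3.36131836e-01, -6.32986803e-04],
       [ 3.36132370e-01,  9.41814030e-01, -1.16712289e-03],
       [ 2.03848693e-04, -1.31198088e-03, -9.99999119e-01]]), 'contact_force': array([ 0.19948437, -0.18836317, -0.08463522]), 'torque': array([ 0.00324772, -0.06560013,  0.00388889]), 'grasp_force': 0.0, 'gripper_width': 91.97356291109251} 18.8
```

View pics/top0.png

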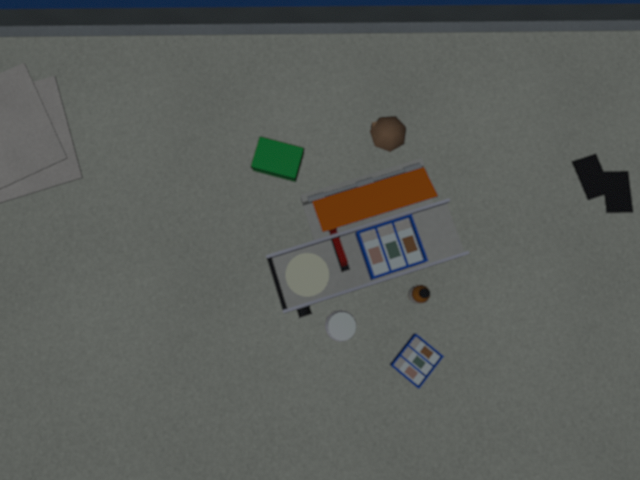

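View pics/side0.png

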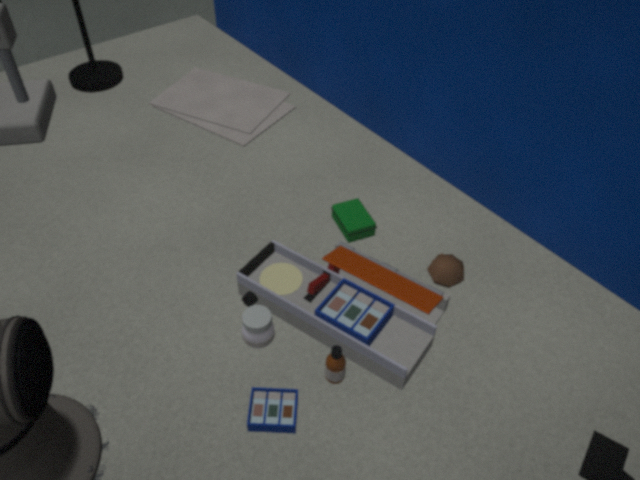

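The larger rack is the blue one inside the channel, top view (391,246). The smaller one at top (416,360) lies loose on the bench and is the decoy. The push direction is leftward in the top view, i.e. about world +y. Next I fit the chute pose from the orange plate, the disc and the rack in both views.

```bash
cat > h.py <<'E'
import numpy as np, cv2
from plant import arm, optics
def proj(n,P):
    p=optics.camera_params(n); q=np.c_[P,np.ones(len(P))]@p["view"].T
    q=q[:,:3]*[1,-1,-1]; u=q@p["intrinsics"].T
    return u[:,:2]/u[:,2:]
def ray(n,uv,z):
    p=optics.camera_params(n);R=p["view"][:3,:3];t=p["view"][:3,3]
    c=-R.T@t; d=R.T@(np.linalg.inv(p["intrinsics"])@[*uv,1]*[1,-1,-1])
    return c+d*(z-c[2])/d[2]
def quad(m):
    m=m.astype(np.uint8); k,l,s,_=cv2.connectedComponentsWithStats(m)
    i=1+np.argmax(s[1:,4]); m=(l==i).astype(np.uint8)
    c=max(cv2.findContours(m,0,1)[0],key=cv2.contourArea)
    M=cv2.moments(m,True)
    return np.array([M['m10']/M['m00'],M['m01']/M['m00']]),cv2.boxPoints(cv2.minAreaRect(c)),m.sum()
def C(pose,P):
    x,y,a=pose;c,s=np.cos(a),np.sin(a);P=np.asarray(P,float)
    return np.c_[x+c*P[:,0]-s*P[:,1],y+s*P[:,0]+c*P[:,1],P[:,2]]
E
python3 - <<'E'
from h import *
from scipy.optimize import least_squares
im={n:cv2.imread(f"pics/{n}0.png") for n in("top","side")}
obs={}
for n in im:
    h=cv2.cvtColor(im[n],cv2.COLOR_BGR2HSV);H,S,V=cv2.split(h)
    reg=np.zeros_like(H,bool)
    if n=="top":reg[160:320,255:475]=1
    else: reg[235:390,230:450]=1
    o=quad((H>8)&(H<16)&(S>200)&(V>90)&reg); d=quad((H>18)&(H<35)&(S>30)&(V>110)&reg); b=quad((H>105)&(H<125)&(S>120)&reg)
    r=quad(((H<5)|(H>175))&(S>150)&reg)
    print(n,"orange",o,"\ndisc",d,"\nblue",b,"\nred",r)
    obs[n]=(o[0],d[0],b[0])
d=np.array([37.5]);
pm=[-45,-125+37.5*np.cos(.3)-2.5*np.sin(.3),43.5+37.5*np.sin(.3)+2.5*np.cos(.3)]
ext={"top":[((268,258),(164,-48.5,56)),((449,201),(-170,-48.5,56)),((283,310),(164,48.5,56)),((468,254),(-170,48.5,56))]}
def f(p):
    r=[]
    for n in obs:
        r+=[proj(n,C(p,[pm]))[0]-obs[n][0],proj(n,C(p,[[106,0,34]]))[0]-obs[n][1]]
    return np.ravel(r)
g0=ray("top",(365,250),40)
s=least_squares(f,[g0[0],g0[1],1.8]);print(s.x,s.fun.round(1))
for uv,P in ext["top"]: print(uv,proj("top",C(s.x,[P]))[0].round(1))
x,y,a=s.x
for n in obs:
    w=ray(n,obs[n][2],60)[:2]-[x,y]; print(n,"rack approx in chute",w@[np.cos(a),np.sin(a)],w@[-np.sin(a),np.cos(a)])
E
```

```text
Traceback (most recent call last):
  File "h.py", line 13, in quad
    i=1+np.argmax(s[1:,4]); m=(l==i).astype(np.uint8)
        ~~~~~~~~~^^^^^^^^^
ValueError: attempt to get argmax of an empty sequence
```

```bash
cat > fit.py <<'E'
from h import *
from scipy.optimize import least_squares
im={n:cv2.imread(f"pics/{n}0.png") for n in("top","side")}
for n,q in (("top",[(375,200),(307,274),(357,250),(341,255)]),("side",[(380,280),(281,278),(340,320),(320,284)])):
    h=cv2.cvtColor(im[n],cv2.COLOR_BGR2HSV); print(n,[h[v,u].tolist() for u,v in q])
obs={}
for n in im:
    h=cv2.cvtColor(im[n],cv2.COLOR_BGR2HSV);H,S,V=[c.astype(int) for c in cv2.split(h)]
    reg=np.zeros(H.shape,bool)
    if n=="top":reg[160:320,255:475]=1
    else: reg[235:390,230:450]=1
    o=quad((H>7)&(H<18)&(S>170)&reg)
    c0=(307,274) if n=="top" else (281,278)
    ref=h[c0[1],c0[0]].astype(int)
    d=quad((abs(H-ref[0])<8)&(abs(S-ref[1])<25)&(abs(V-ref[2])<35)&reg)
    b=quad((H>105)&(H<125)&(S>120)&reg)
    for k,v in zip(("orange","disc","blue"),(o,d,b)): print(n,k,v[0].round(1),v[1].round(0).tolist(),v[2])
    obs[n]=(o[0],d[0],b[1].mean(0),b[1])
pm=[-45,-125+37.5*np.cos(.3)-2.5*np.sin(.3),43.5+37.5*np.sin(.3)+2.5*np.cos(.3)]
E2=[((268,258),(164,-48.5,56)),((449,201),(-170,-48.5,56)),((283,310),(164,48.5,56)),((468,254),(-170,48.5,56))]
def f(p):
    r=[]
    for n in obs:
        r+=[proj(n,C(p,[pm]))[0]-obs[n][0],proj(n,C(p,[[106,0,34]]))[0]-obs[n][1]]
    return np.ravel(r)
g0=ray("top",(365,250),40)
s=least_squares(f,[g0[0],g0[1],1.8]);print(s.x,s.fun.round(1))
for uv,P in E2: print(uv,proj("top",C(s.x,[P]))[0].round(1))
x,y,a=s.x
for n in obs:
    for uv in [obs[n][2],*obs[n][3]]:
        w=ray(n,uv,64)[:2]-[x,y]; print(n,"rack in chute",(w@[np.cos(a),np.sin(a)]).round(1),(w@[-np.sin(a),np.cos(a)]).round(1))
E
python3 fit.py
```

```text
top [[13, 231, 108], [38, 24, 125], [75, 5, 98], [0, 216, 78]]
side [[12, 212, 108], [30, 50, 142], [101, 35, 140], [4, 173, 50]]
top orange [373.3 198.8] [[313.0, 201.0], [426.0, 164.0], [436.0, 195.0], [323.0, 232.0]] 3615
top disc [306.8 274.4] [[284.0, 252.0], [329.0, 252.0], [329.0, 296.0], [284.0, 296.0]] 1581
top blue [389.8 245.8] [[355.0, 231.0], [411.0, 213.0], [427.0, 260.0], [371.0, 279.0]] 675
side orange [383.4 278.8] [[323.0, 260.0], [332.0, 242.0], [441.0, 296.0], [432.0, 315.0]] 2259
side disc [281.2 277.8] [[256.0, 281.0], [272.0, 253.0], [307.0, 273.0], [291.0, 301.0]] 1076
side blue [355.8 314. ] [[314.0, 313.0], [337.0, 273.0], [396.0, 306.0], [373.0, 347.0]] 867
[502.73131804 -68.30633178   1.84232407] [ 1.9 -0.9 -0.1 -0.7 -1.8 -1.2 -0.6  0.6]
(268, 258) [265.8 255.1]
(449, 201) [450.6 200.4]
(283, 310) [281.7 310.3]
(468, 254) [469.2 253.4]
top rack in chute -43.7 -1.7
top rack in chute 7.7 -43.0
top rack in chute -95.0 -46.5
top rack in chute -94.7 39.3
top rack in chute 6.5 42.0
side rack in chute -48.5 1.2
side rack in chute 0.2 47.1
side rack in chute 20.5 -47.9
side rack in chute -98.0 -45.3
side rack in chute -110.0 45.0
```

>>> servo_tool([
  {"hand": 0.28,"dx": -59.8,"dy": -49.6,"dz": 0,"yaw": 0.957},
  {"hand": 0.28,"dx": -59.8,"dy": -49.6,"dz": 0,"yaw": 0.957},
  {"hand": 0.28,"dx": -59.8,"dy": -49.6,"dz": 0,"yaw": 0.957},
  {"hand": 0.28,"dx": -59.8,"dy": -49.6,"dz": 0,"yaw": 0.957},
  {"hand": 0.28,"dx": -59.8,"dy": -49.6,"dz": 0,"yaw": 0.957},
  {"hand": 0.28,"dx": -59.8,"dy": -49.6,"dz": 0,"yaw": 0.957},
  {"hand": 0.28,"dx": -59.8,"dy": -49.6,"dz": 0,"yaw": 0.957},
  {"hand": 0.28,"dx": -59.8,"dy": -49.6,"dz": 0,"yaw": 0.957},
  {"hand": 0.28,"dx": -59.8,"dy": -49.6,"dz": 0,"yaw": 0.957},
  {"hand": 0.28,"dx": -59.8,"dy": -49.6,"dz": 0,"yaw": 0.957},
])

```text
time: 1.35
ee_pos: [496.0, -45.0, 226.5]
eef_rot: [[-0.267, 0.964, -0.0], [0.964, 0.267, 0.0], [0.0, -0.0, -1.0]]
contact_force: [0.1, 0.7, 0.2]
gripper_width: 58.9
grasp_force: 0.0
```

```bash
cat > rel.py <<'E'
from h import *
import sys
X,Y,Z=map(float,sys.argv[1:4])
P=(502.7,-68.3,1.842); s=arm.state(); R=s["eef_rot"]
t=C(P,[[X,Y,Z]])[0]; e=s["ee_pos"]
c,n=np.cos(P[2]),np.sin(P[2]); w=e[:2]-P[:2]
print("t",s["time"],"tcp chute",(w@[c,n]).round(1),(w@[-n,c]).round(1),e[2].round(1),"F",s["contact_force"].round(1),"w",s["gripper_width"])
a=np.arctan2(R[1,0],R[0,0]); print("move cm",(R.T@(t-e)/10).round(2),"yaw",round(a-P[2],3))
E
python3 rel.py -120 -39 110
```

```text
t 1.35 tcp chute 24.2 0.2 226.5 F [0.1 0.7 0.2] w 58.85346208428107
move cm [-14.43   3.93  11.65] yaw -0.001
```

>>> servo_tool([
  {"hand": 0.28,"dx": -6,"dy": 1.6,"dz": 2},
  {"hand": 0.28,"dx": -12,"dy": 3.2,"dz": 6},
  {"hand": 0.28,"dx": -14.4,"dy": 3.9,"dz": 11.6},
  {"hand": 0.28,"dx": -14.4,"dy": 3.9,"dz": 11.6},
  {"hand": 0.28,"dx": -14.4,"dy": 3.9,"dz": 11.6},
  {"hand": 0.28,"dx": -14.4,"dy": 3.9,"dz": 11.6},
])

```text
schema error: expected keys hand, dx, dy, dz, yaw
```

```bash
python3 rel.py -120 -39 75
python3 - <<'E'
from h import *
a=optics.capture("top")[140:340,260:500,::-1];b=optics.capture("side")[200:400,230:470,::-1]
cv2.imwrite("pics/a1.png",cv2.resize(np.vstack([a,b])[:,:],None,fx=1.5,fy=1.5)); cv2.imwrite("pics/a1.png",cv2.resize(np.hstack([a,b]),(800,333),interpolation=cv2.INTER_CUBIC))
E
```

```text
t 1.35 tcp chute 24.2 0.2 226.5 F [0.1 0.7 0.2] w 58.85346208428107
move cm [-14.43   3.93  15.15] yaw -0.001
```

View pics/a1.png

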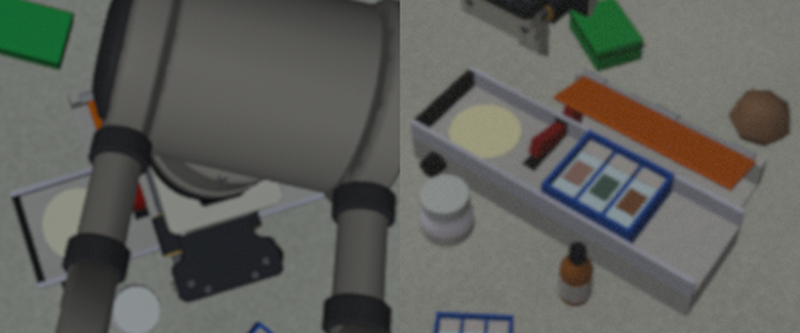

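The move was refused because the yaw key was missing. The crop shows the full-width large rack in the channel behind the raised red blade (side view). Repeating with the yaw key.

>>> servo_tool([
  {"hand": 0.28,"dx": -6,"dy": 1.6,"dz": 2,"yaw": 0},
  {"hand": 0.28,"dx": -12,"dy": 3.2,"dz": 6,"yaw": 0},
  {"hand": 0.28,"dx": -14.4,"dy": 3.9,"dz": 11.6,"yaw": 0},
  {"hand": 0.28,"dx": -14.4,"dy": 3.9,"dz": 11.6,"yaw": 0},
  {"hand": 0.28,"dx": -14.4,"dy": 3.9,"dz": 11.6,"yaw": 0},
  {"hand": 0.28,"dx": -14.4,"dy": 3.9,"dz": 11.6,"yaw": 0},
])

```text
time: 2.2
ee_pos: [572.2, -170.4, 113.0]
eef_rot: [[-0.269, 0.963, 0.003], [0.963, 0.269, -0.001], [-0.002, 0.003, -1.0]]
contact_force: [-0.9, -0.3, 0.2]
gripper_width: 58.8
grasp_force: 0.0
```

```bash
python3 rel.py -120 -39 75
python3 - <<'E'
from h import *
a=optics.capture("top")[140:340,260:500,::-1];b=optics.capture("side")[200:400,230:470,::-1]
cv2.imwrite("pics/a2.png",cv2.resize(np.hstack([a,b]),(800,333),interpolation=cv2.INTER_CUBIC))
E
```

```text
t 2.2 tcp chute -117.0 -39.6 113.0 F [-0.9 -0.3  0.2] w 58.8047046902781
move cm [-0.29 -0.07  3.8 ] yaw 0.001
```

View pics/a2.png

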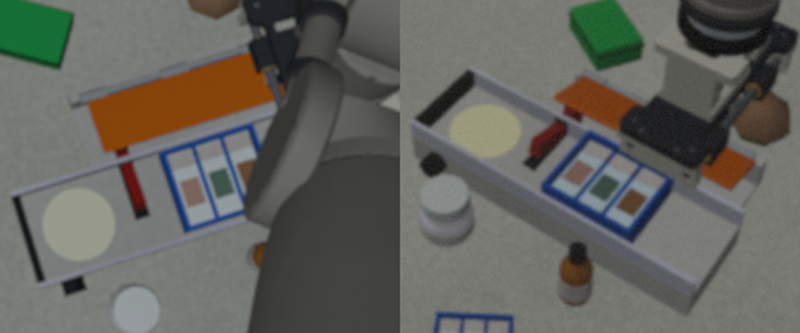

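>>> servo_tool([
  {"hand": 0.28,"dx": -0.3,"dy": 0,"dz": 2,"yaw": 0},
  {"hand": 0.28,"dx": -0.3,"dy": 0,"dz": 3.8,"yaw": 0},
  {"hand": 0.28,"dx": -0.3,"dy": 0,"dz": 3.8,"yaw": 0},
  {"hand": 0.28,"dx": -0.3,"dy": 0,"dz": 3.8,"yaw": 0},
])

```text
time: 2.8
ee_pos: [573.0, -174.1, 74.2]
eef_rot: [[-0.268, 0.963, 0.002], [0.963, 0.268, -0.001], [-0.001, 0.002, -1.0]]
contact_force: [0.9, 0.2, -0.0]
gripper_width: 59.0
grasp_force: 0.0
```

```bash
python3 rel.py -120 -39 46
python3 - <<'E'
from h import *
b=optics.capture("side")[200:400,260:500,::-1].copy()
z=arm.state()["ee_pos"][2]
P=(502.7,-68.3,1.842)
b=cv2.resize(b,None,fx=3,fy=3,interpolation=cv2.INTER_CUBIC)
for q,c in (([-120,0,z],(0,255,0)),([-120,-78,z],(0,255,255)),([-95,-43,64],(255,255,0)),([-95,43,64],(255,255,0)),([-110.5,0,z],(255,0,255))):
    u=proj("side",C(P,[q]))[0]; cv2.circle(b,tuple(((u-[260,200])*3).astype(int).tolist()),4,c,1)
cv2.imwrite("pics/a3.png",b)
E
```

```text
t 2.8 tcp chute -120.8 -39.4 74.2 F [ 0.9  0.2 -0. ] w 59.03540424121071
move cm [ 0.08 -0.04  2.82] yaw 0.0
```

View pics/a3.png

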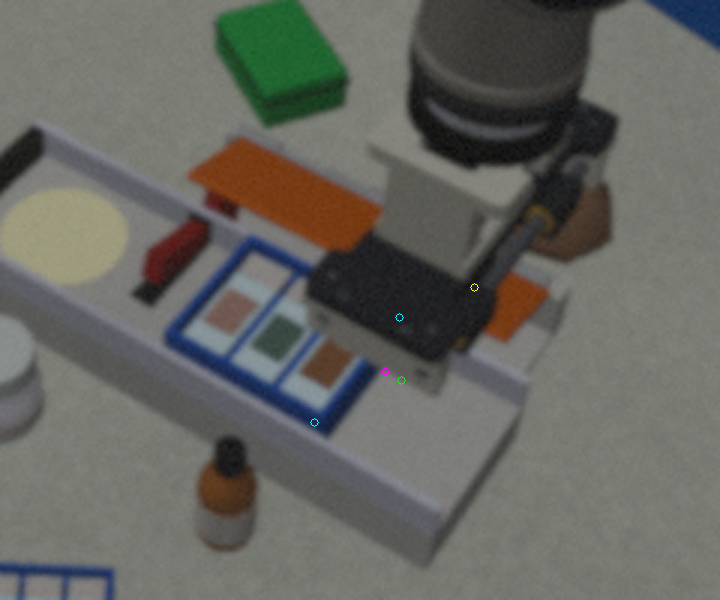

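Side view: rack rear-left corner at crop (320,434), slightly behind my marker, so the rear is at about x = -98. The fingertip is mostly hidden by the gripper body, so I take one enlarged look.

Run:
```python
from h import *
im=optics.capture("side")[:,:,::-1]
u0,v0,k=340,260,7
b=cv2.resize(im[v0:v0+85,u0:u0+110],None,fx=k,fy=k,interpolation=cv2.INTER_CUBIC)
b=cv2.convertScaleAbs(b,alpha=1.6)
P=(502.7,-68.3,1.842); z=74.2
def box(x0,x1,y0,y1,z,c):
    p=proj("side",C(P,[[x0,y0,z],[x1,y0,z],[x1,y1,z],[x0,y1,z]]))
    cv2.polylines(b,[((p-[u0,v0])*k).astype(np.int32)],True,c,1)
box(-130.5,-111.5,-9.5,9.5,z,(0,255,0))
box(-158.5,-83.5,-134,56,z+66,(0,255,255))
box(-98,2,-43,43,64,(255,255,0))
cv2.imwrite("pics/a4.png",b)
```

```text
(no output)
```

View pics/a4.png

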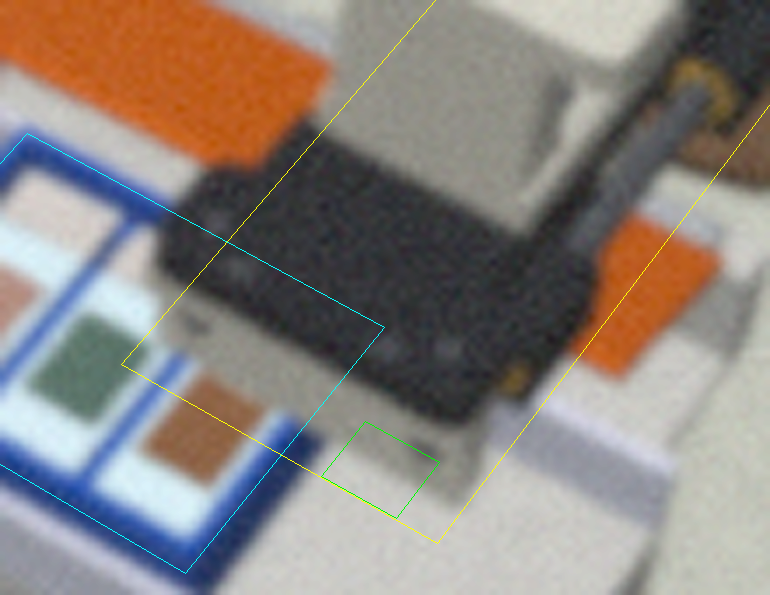

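>>> servo_tool([
  {"hand": 0.28,"dx": 0,"dy": 0,"dz": 0.8,"yaw": 0},
  {"hand": 0.28,"dx": 0,"dy": 0,"dz": 1.6,"yaw": 0},
  {"hand": 0.28,"dx": 0,"dy": 0,"dz": 2.2,"yaw": 0},
  {"hand": 0.28,"dx": 0,"dy": 0,"dz": 2.6,"yaw": 0},
  {"hand": 0.28,"dx": 0,"dy": 0,"dz": 2.9,"yaw": 0},
  {"hand": 0.28,"dx": 0,"dy": 0,"dz": 2.9,"yaw": 0},
])

```text
time: 3.65
ee_pos: [572.0, -174.6, 45.5]
eef_rot: [[-0.268, 0.963, -0.0], [0.963, 0.268, -0.001], [-0.001, -0.0, -1.0]]
contact_force: [-8.9, -0.3, 18.4]
gripper_width: 58.9
grasp_force: 9.1
```

```bash
python3 rel.py -120 -39 45
python3 - <<'E'
from h import *
a=optics.capture("top")[150:320,260:460,::-1];b=optics.capture("side")[220:390,230:430,::-1]
cv2.imwrite("pics/a5.png",cv2.resize(np.hstack([a,b]),(800,340),interpolation=cv2.INTER_CUBIC))
E
```

```text
t 3.65 tcp chute -120.9 -38.3 45.5 F [-8.9 -0.3 18.4] w 58.91650532343329
move cm [0.09 0.07 0.05] yaw -0.0
```

View pics/a5.png

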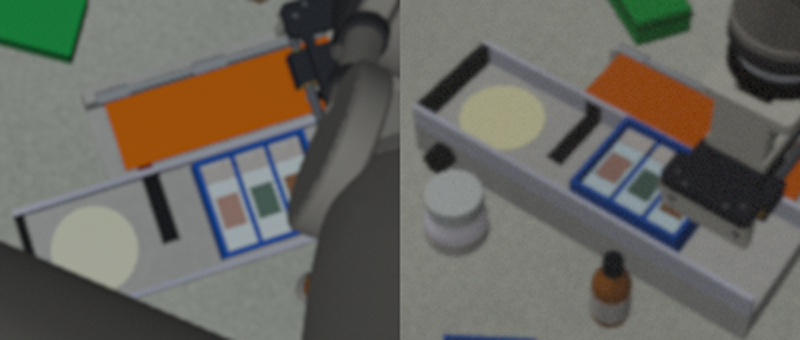

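The blade has dropped out of the slot region in both views, at top crop (160,208) and side crop (575,135), so the gate is fully down. Now I push.

>>> servo_tool([
  {"hand": 0.28,"dx": 0.7,"dy": 0,"dz": 0,"yaw": 0},
  {"hand": 0.28,"dx": 1.5,"dy": 0,"dz": 0,"yaw": 0},
  {"hand": 0.28,"dx": 2.5,"dy": 0,"dz": 0,"yaw": 0},
  {"hand": 0.28,"dx": 3.6,"dy": 0,"dz": 0,"yaw": 0},
  {"hand": 0.28,"dx": 4.7,"dy": 0,"dz": 0,"yaw": 0},
  {"hand": 0.28,"dx": 5.8,"dy": 0,"dz": 0,"yaw": 0},
  {"hand": 0.28,"dx": 6.8,"dy": 0,"dz": 0,"yaw": 0},
  {"hand": 0.28,"dx": 7.6,"dy": 0,"dz": 0,"yaw": 0},
  {"hand": 0.28,"dx": 8.0,"dy": 0,"dz": 0,"yaw": 0},
  {"hand": 0.28,"dx": 8.0,"dy": 0,"dz": 0,"yaw": 0},
])

```text
time: 5.0
ee_pos: [554.1, -98.8, 45.8]
eef_rot: [[-0.267, 0.964, 0.008], [0.964, 0.267, -0.003], [-0.005, 0.007, -1.0]]
contact_force: [1.9, -4.4, 11.2]
gripper_width: 58.8
grasp_force: 5.6
```

```bash
python3 rel.py 46.5 -38.3 45
python3 - <<'E'
from h import *
a=optics.capture("top")[150:320,260:460,::-1];b=optics.capture("side")[220:390,230:430,::-1]
cv2.imwrite("pics/a6.png",cv2.resize(np.hstack([a,b]),(800,340),interpolation=cv2.INTER_CUBIC))
E
```

```text
t 5.0 tcp chute -43.1 -41.4 45.8 F [ 1.9 -4.4 11.2] w 58.807666668157175
move cm [ 8.96 -0.32  0.03] yaw -0.001
```

View pics/a6.png

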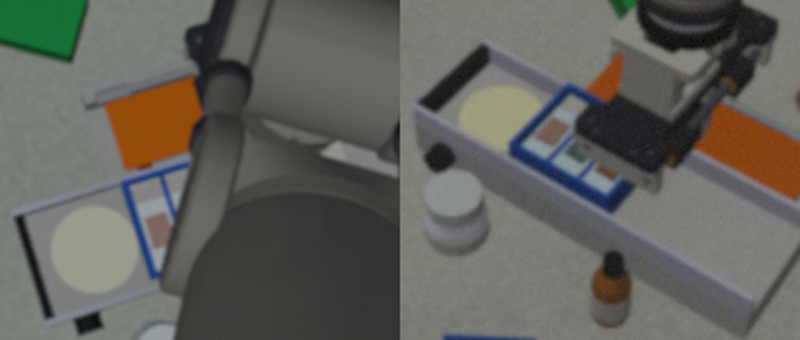

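The rack has passed over the lowered blade (top crop, front edge at about (140,230)) and the gate is still down. I continue.

>>> servo_tool([
  {"hand": 0.28,"dx": 0.7,"dy": -0.1,"dz": 0.05,"yaw": 0},
  {"hand": 0.28,"dx": 1.6,"dy": -0.2,"dz": 0.08,"yaw": 0},
  {"hand": 0.28,"dx": 2.7,"dy": -0.2,"dz": 0.08,"yaw": 0},
  {"hand": 0.28,"dx": 3.8,"dy": -0.2,"dz": 0.08,"yaw": 0},
  {"hand": 0.28,"dx": 4.9,"dy": -0.2,"dz": 0.08,"yaw": 0},
  {"hand": 0.28,"dx": 6.0,"dy": -0.2,"dz": 0.08,"yaw": 0},
  {"hand": 0.28,"dx": 7.0,"dy": -0.2,"dz": 0.08,"yaw": 0},
  {"hand": 0.28,"dx": 7.8,"dy": -0.2,"dz": 0.08,"yaw": 0},
  {"hand": 0.28,"dx": 8.2,"dy": -0.2,"dz": 0.08,"yaw": 0},
  {"hand": 0.28,"dx": 8.4,"dy": -0.2,"dz": 0.08,"yaw": 0},
])

```text
time: 6.35
ee_pos: [531.1, -19.0, 45.6]
eef_rot: [[-0.267, 0.964, 0.011], [0.964, 0.267, -0.004], [-0.007, 0.01, -1.0]]
contact_force: [3.8, -9.6, 15.4]
gripper_width: 58.9
grasp_force: 7.5
```

```bash
python3 rel.py 46.5 -38.3 45
```

```text
t 6.35 tcp chute 39.9 -40.6 45.6 F [ 3.8 -9.6 15.4] w 58.888631150188466
move cm [ 0.66 -0.23  0.05] yaw -0.001
```

Now creep to the stop, watching the force.

>>> servo_tool([
  {"hand": 0.28,"dx": 0.2,"dy": 0,"dz": 0,"yaw": 0},
  {"hand": 0.28,"dx": 0.4,"dy": 0,"dz": 0,"yaw": 0},
  {"hand": 0.28,"dx": 0.5,"dy": 0,"dz": 0,"yaw": 0},
  {"hand": 0.28,"dx": 0.5,"dy": 0,"dz": 0,"yaw": 0},
])

```text
time: 6.85
ee_pos: [529.8, -14.3, 45.6]
eef_rot: [[-0.267, 0.964, 0.011], [0.964, 0.267, -0.004], [-0.007, 0.01, -1.0]]
contact_force: [3.1, -9.0, 14.9]
gripper_width: 59.0
grasp_force: 7.5
```

```bash
python3 rel.py 46.5 -38.3 45
```

```text
t 6.85 tcp chute 44.8 -40.6 45.6 F [ 3.1 -9.  14.9] w 58.989704287817524
move cm [ 0.17 -0.23  0.05] yaw -0.001
```

>>> servo_tool([
  {"hand": 0.28,"dx": 0.15,"dy": 0,"dz": 0,"yaw": 0},
  {"hand": 0.28,"dx": 0.3,"dy": 0,"dz": 0,"yaw": 0},
  {"hand": 0.28,"dx": 0.3,"dy": 0,"dz": 0,"yaw": 0},
])

```text
time: 7.22
ee_pos: [529.7, -13.5, 45.7]
eef_rot: [[-0.269, 0.963, 0.012], [0.963, 0.269, -0.007], [-0.01, 0.01, -1.0]]
contact_force: [4.9, -19.1, 13.0]
gripper_width: 58.7
grasp_force: 12.7
```

```bash
python3 rel.py 46.5 -38.3 45
```

```text
t 7.225 tcp chute 45.5 -40.7 45.7 F [  4.9 -19.1  13. ] w 58.72953093754888
move cm [ 0.1  -0.24  0.06] yaw 0.001
```

Contact with the end stop: force is up 10 N at x = 45.5 against 46.5 expected. One more gentle press, then back off along the chute with the gate still down.

>>> servo_tool([
  {"hand": 0.28,"dx": 0.2,"dy": 0,"dz": 0,"yaw": 0},
  {"hand": 0.28,"dx": 0.2,"dy": 0,"dz": 0,"yaw": 0},
  {"hand": 0.28,"dx": -0.2,"dy": 0,"dz": 0,"yaw": 0},
  {"hand": 0.28,"dx": -0.8,"dy": 0,"dz": 0,"yaw": 0},
  {"hand": 0.28,"dx": -1.8,"dy": 0,"dz": 0,"yaw": 0},
  {"hand": 0.28,"dx": -2.8,"dy": 0,"dz": 0,"yaw": 0},
  {"hand": 0.28,"dx": -3.8,"dy": 0,"dz": 0,"yaw": 0},
  {"hand": 0.28,"dx": -4.5,"dy": 0,"dz": 0,"yaw": 0},
  {"hand": 0.28,"dx": -4.5,"dy": 0,"dz": 0,"yaw": 0},
])

```text
time: 8.35
ee_pos: [537.4, -50.0, 45.4]
eef_rot: [[-0.268, 0.963, 0.003], [0.963, 0.268, 0.003], [0.002, 0.004, -1.0]]
contact_force: [-5.8, 12.4, 24.6]
gripper_width: 58.7
grasp_force: 12.6
```

```bash
python3 rel.py 46.5 -38.3 45
python3 - <<'E'
from h import *
b=optics.capture("side")[220:340,230:390,::-1]
b=cv2.resize(b,None,fx=5,fy=5,interpolation=cv2.INTER_CUBIC)
P=(502.7,-68.3,1.842)
p=proj("side",C(P,[[56,-43,64],[156,-43,64],[156,43,64],[56,43,64]]))
cv2.polylines(b,[((p-[230,220])*5).astype(np.int32)],True,(0,255,255),1)
cv2.imwrite("pics/a7.png",b)
E
```

```text
t 8.35 tcp chute 8.3 -38.4 45.4 F [-5.8 12.4 24.6] w 58.73729464035463
move cm [ 3.82 -0.01  0.04] yaw 0.0
```

View pics/a7.png

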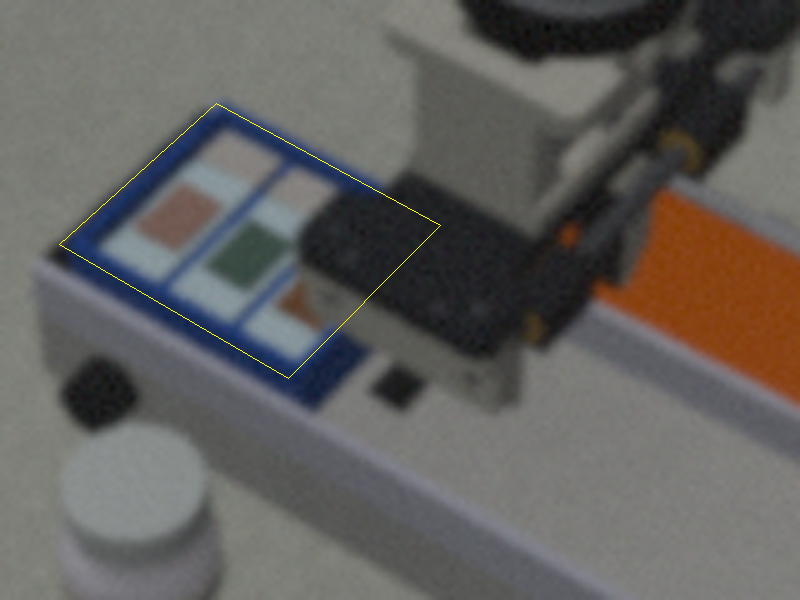

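The rack outline matches the predicted home pose, touching the stop at the left, and the slot at (400,385) is clear behind it. Lifting off now.

>>> servo_tool([
  {"hand": 0.28,"dx": 0,"dy": 0,"dz": -0.5,"yaw": 0},
  {"hand": 0.28,"dx": 0,"dy": 0,"dz": -1.2,"yaw": 0},
  {"hand": 0.28,"dx": 0,"dy": 0,"dz": -2.2,"yaw": 0},
  {"hand": 0.28,"dx": 0,"dy": 0,"dz": -4,"yaw": 0},
  {"hand": 0.28,"dx": 0,"dy": 0,"dz": -8,"yaw": 0},
  {"hand": 0.28,"dx": -5,"dy": 0,"dz": -12,"yaw": 0},
  {"hand": 0.28,"dx": -10,"dy": 0,"dz": -14,"yaw": 0},
  {"hand": 0.28,"dx": -14,"dy": 0,"dz": -14,"yaw": 0},
  {"hand": 0.28,"dx": -14,"dy": 0,"dz": -14,"yaw": 0},
])

```text
time: 9.52
ee_pos: [573.3, -190.2, 182.2]
eef_rot: [[-0.264, 0.965, -0.002], [0.965, 0.264, -0.0], [0.0, -0.002, -1.0]]
contact_force: [0.2, -0.2, -1.0]
gripper_width: 58.7
grasp_force: 0.0
```

```bash
python3 rel.py 46.5 -38.3 45
python3 - <<'E'
from h import *
a=optics.capture("top")[150:320,260:460,::-1];b=optics.capture("side")[220:390,230:430,::-1]
cv2.imwrite("pics/a8.png",cv2.resize(np.hstack([a,b]),(800,340),interpolation=cv2.INTER_CUBIC))
E
```

```text
t 9.525 tcp chute -136.4 -35.4 182.2 F [ 0.2 -0.2 -1. ] w 58.714605016400114
move cm [18.28  0.24 13.72] yaw -0.004
```

View pics/a8.png

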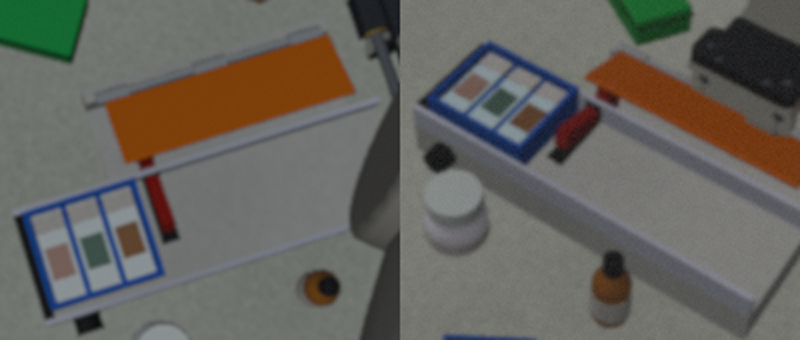

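The rack is home against the stop and the red blade is up again behind it, at top crop (160,205). The bystanders are where they were.

```bash
python3 -c "
from plant import arm
print(arm.hand_in())"
```

```text
the job is handed in; nothing more can be done
None
```

The large blue rack is fully home against the black end stop, the gate has sprung up behind it, nothing else was moved, and the job was handed in at about 9.6 s; no verdict came back.

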